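Unlock the medicine box with its T-key

TASK

Unlock the aluminium medicine box: take the T-key out of its wooden holder, press it into the lock on the box and turn it until its blade drops into the slot at the bottom, then turn it clockwise until the flap springs ajar. Leave the key standing fully home in the lock, do not touch the flap with your fingers, and leave the toy car, the brush and the teether where they are.

Things in the scene. Friction and masses are not known exactly. Their poses are not given: they have to be found in the camera images.
- key: T-key, 120 mm tall, 0.2 kg, upright, blade down. Origin: centre of the blade's lower end; z up along the key, x along the blade's width and the T-handle. Steel blade 34 (x) x 12 (y) x 16 mm high; above it a round shoulder, 28 mm across, 16 to 30 mm up; then a shaft 16 mm across to 94 mm. Half a turn about z gives the same key.
- handle (a point): Middle of the key's beech T-handle, 107 mm above the key's origin, axes as the key's. The handle is a bar 90 (x) x 18 (y) x 26 mm high.
- holder: Fixed wooden block 90 x 90 x 30 mm high; the key stands in a through slot 40 (x) x 18 (y) mm in its top, its shoulder resting on the top. Origin: centre of its underside. It stands left or right of the box, the toy car on the other side.
- box: Closed aluminium box, fixed, 260 (x) x 280 (y) x 90 mm high. Origin: centre of its underside; x points from its front (robot side) to its rear. The front half of its top is fixed and carries the lock, on the centre line 65 mm in front of the box's middle; the rear half is the flap.
- collar (a point): Centre of the mouth of the lock's round steel collar, 12 mm above the box's top; axes as the box's. The collar is 68 mm across; its bore is a well 39 mm across and 15 mm deep, flared in its top 6 mm to 49 mm. The floor of the well is the lock's core. The blade fits into the well at any angle and turns freely on the core.
- lock (a point): Centre of the top face of the lock's turning steel core, 3 mm under the box's top; axes as the box's. The core has a slot 38 x 16 mm, 18 mm deep. At the start the slot's long side lies clockwise (from above) of the box's x axis by 0 to 0.55 rad, not reported. Within about 0.1 rad of the slot (if well centred) a pressed blade drops in.
- stop (a point): Where the key's origin is when fully home: 16 mm below the core's face, the shoulder resting on the core; axes as the box's. The core turns with 0.13 to 0.25 N m, clockwise to a stop at 1.45 rad (slot nearly across the box), and stays where it is left. Pressing a blade that is not yet in with over 15 N while turning may drag the core.
- flap (a joint): Angle (rad) of the sprung flap, 280 x 130 mm, hinged along the box's rear top edge: 0 closed, grows as its front edge rises. The core's latch holds it shut until the slot is about 1.25 rad clockwise of the box's x axis; then it springs up by itself to about 0.35 (front edge 45 mm above the box's top) and stays there, whether or not the key is held.
- car: Bystander: beech toy car 120 x 80 x 69 mm high, loose; origin under its middle, x along it.
- brush: Bystander: white plastic hairbrush 170 mm long, 45 mm wide, 32 mm high, lying bristles down along its x axis, loose; origin under its middle.
- teether: Bystander: silicone ring teether, 80 mm outside, 48 mm inside, 14 mm thick, lying flat, loose; origin at the centre of its underside.
There are look-alikes about, which are no part of the job. What is shaped like the key but green or turquoise is not meant.

How it is judged:
By the outcome, as a careful person would: the job done as asked, in the order asked, and still so for the second after the job is handed in, with the robot touching nothing.
It also fails if it takes over 48 s, if anything falls off the work surface, if the arm or the gripper's body presses on something with over 40 N, if the wrist force passes 120 N, or if a joint passes its speed limit or range.

ROBOT

A 6-joint arm with a two-finger parallel gripper is mounted at the origin on the work surface. World frame = base frame: x ahead of the robot, y to its left, z up, the work surface at z = 0. Lengths are in m, angles in rad, forces in N, time in s.
With the tool pointing down it reaches from about 0.225 to 0.875 m from the base axis. Payload 3.4 kg.
Tool frame: the origin (TCP) lies at the very end of the fingers, on their centre line; the grasp point (between the pads) lies 19 mm behind it (manip.grasp_offset is the distance from the TCP to the grasp point, in m); x points along the fingers, y is the direction in which the jaws open and shut, and the axes are right-handed (so a half turn about x gives the same grasp; the last joint's range is limited). The gripper opens to 85 mm and grips with 20 to 120 N. Pads are 22 mm wide; open, the fingers measure 114 mm over their backs; the gripper's body (76 mm by 85 mm) begins 54 mm behind the grasp point. The pads swing forward as they close: fully open they stand 13 mm farther back than shut.
Start: joints at [1.07, 0.276, 1.505, -0, 1.361, -0.121], TCP at [0.213, 0.534, 0.231] pointing down, gripper open.
Joint ranges: [-2.89, 2.89], [-0.75, 2.08], [0.22, 2.7], [-1.18, 4.32], [0.11, 2.71], [-2.7, 2.7]. Speed limits (rad/s): [2.57, 2.57, 3.14, 3.14, 3.14, 3.14].

INTERFACE

Orientations are given as a unit quaternion [w, x, y, z].
In Python, from rig import manip gives the robot as it stands.
- The arm moves only by the tool step_arm, never from a script. Its argument "increments" is a list of rows, each an object with "grip": the opening, from 0 (shut) to 1 (fully open); "delta_pos": the shift along the world's x, y, z in m, a list of three; "twist": the turn about the world's z in degrees. A call has 1 to 10 rows; each row shifts and turns the commanded pose from where the row before left it; what a row does not reach is not made up. A row lasts 1/12 s, in which the tool goes at most 41.7 mm and 7.16 degrees, less where a joint would pass 70% of its speed; a pose out of reach is approached as far as the arm can. A call with a gripper value outside its range is refused whole. The fingers move at their own pace and stop on an object; "force" is the grip in N (left out, the last holds). Time passes only in rows, so rows that do not move let the fingers close. It gives the time, the measured TCP pose, the force and the opening at its end, in the units of the state.
- manip.get_state(): the state, without advancing time (a new reading comes with each control period).
- manip.get_image(name): name is "side" or "top"; returns a dict with "img" (400x640x3 uint8, red, green, blue), "fx", "fy", "cx", "cy" (pixels), "rvec" (rotation vector, rad) and "tvec" (3), from world to camera coordinates, as OpenCV has them. Camera axes: x right, y down, z forward; pixel columns grow to the right and rows downward; lengths in m; the calibration is good to about 2 mm. A picture is of the moment at which its call begins. There is no depth.
- manip.sign_off(): hands the job in, once; it reports no verdict.
The state is a dict: "clock": time; "qpos": joint angles; "qd": joint speeds; "effort": joint torques, N m; "position": TCP position; "ee_rot": TCP orientation; "contact_force": force on the tool from outside, world axes, zero at the start; "moment": the same for the moment, N m; "width": finger opening in m.
Only numpy, scipy, OpenCV 4.12 (cv2) and the standard library are available. Lean on these libraries where they do the work, as an engineer would, in place of code of your own. Each camera call takes 0.05 s, during which the arm holds its last target. There are 200 camera calls.

## Working session

There is one attempt and no reset: what is moved stays moved. The work goes in short steps, Python scripts to look and compute and a tool call to move; the robot and the scene stay as the last step left them, time stands still between calls to the robot, and variables do not carry over. Pictures are saved under pics/ and viewed, about 8 in all and at most 12, crops included, and the job is handed in when it is done.

Besides the shell and the picture viewer there is one more tool, called as name(argument=value, ...), one argument or row to a line, values as JSON. step_arm: Moves the arm, as the interface text tells. Its arguments: {"type":"object","properties":{"increments":{"type":"array"},"force":{"type":"number"}},"required":["increments"]}

```bash
mkdir -p pics
cat > h.py <<'E'
import numpy as np, cv2
from rig import manip
def cam(n,save=None):
    d=manip.get_image(n)
    if save: cv2.imwrite('pics/'+save,d['img'][:,:,::-1])
    return d
def ray(d,u,v):
    R=cv2.Rodrigues(np.array(d['rvec'],float))[0]; t=np.array(d['tvec'],float).ravel()
    return -R.T@t, R.T@np.array([(u-d['cx'])/d['fx'],(v-d['cy'])/d['fy'],1.])
def onz(d,u,v,z):
    c,r=ray(d,u,v); return (c+r*(z-c[2])/r[2]).round(4)
def proj(d,p):
    return cv2.projectPoints(np.array([p],float),np.array(d['rvec'],float),np.array(d['tvec'],float),np.array([[d['fx'],0,d['cx']],[0,d['fy'],d['cy']],[0,0,1.]]),None)[0].ravel().round(1)
def tri(d1,p1,d2,p2):
    c1,r1=ray(d1,*p1);c2,r2=ray(d2,*p2)
    s=np.linalg.lstsq(np.c_[r1,-r2],c2-c1,rcond=None)[0]
    a,b=c1+s[0]*r1,c2+s[1]*r2
    return ((a+b)/2).round(4),np.linalg.norm(a-b).round(4)
E
python3 - <<'E'
from h import *
import pickle
a=cam('top','top0.png');b=cam('side','side0.png')
pickle.dump((a,b),open('im0.pkl','wb'))
for d in(a,b): print(ray(d,d['cx'],d['cy']),d['fx'])
print(manip.get_state(),manip.grasp_offset)
E
```

```text
(array([ 0.31453081, -0.03096529,  1.25887388]), array([ 0.2117917 , -0.01733758, -0.97716103])) 362.66107590883144
(array([ 0.28214804, -0.72959878,  1.01714479]), array([ 0.23595749,  0.57618239, -0.78252023])) 425.81719880595136
{'clock': 0.1, 'qpos': array([ 1.06999305e+00,  2.76536760e-01,  1.50603466e+00, -2.82324696e-06,
        1.36069306e+00, -1.21008418e-01]), 'qd': array([ 0.00010059, -0.00183695, -0.00210897, -0.00146751,  0.00254831,
       -0.00027163]), 'effort': array([ 2.36334854e-03, -4.17698765e+01, -2.46403366e+01, -1.11407498e-04,
        5.80052627e-03, -1.76810835e-05]), 'position': array([0.21294719, 0.5335961 , 0.23051215]), 'ee_rot': array([ 0.69421545,  0.13290889,  0.69457524, -0.13403497]), 'contact_force': array([-0.48802193,  0.32834421,  0.45342309]), 'moment': array([-0.02941546, -0.02572454,  0.06092131]), 'width': 0.08544564559980233} 0.0187
```

View pics/top0.png

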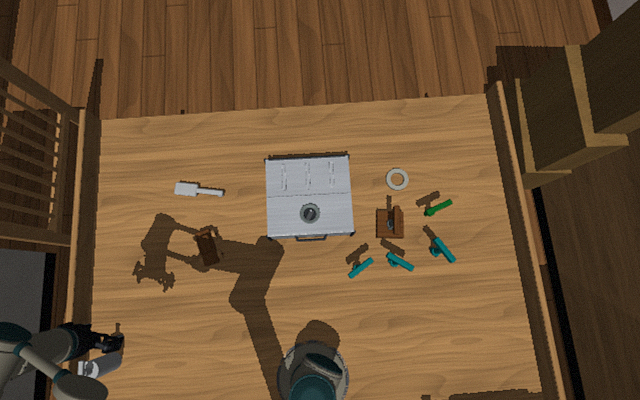

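View pics/side0.png

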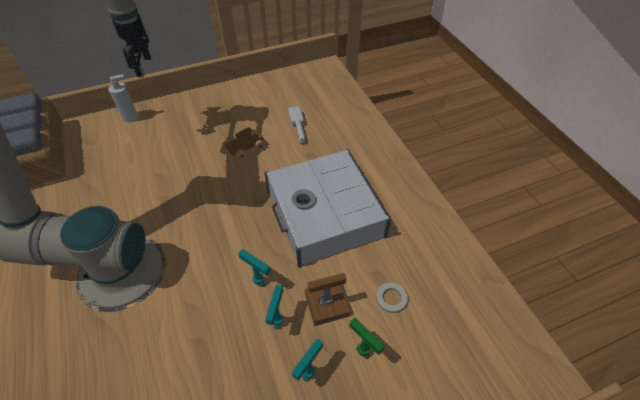

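The top view shows the box around (310,195) with its collar at (310,213), and the holder with the beech-handled key at (390,220). The other T-shapes are green at (438,208) and turquoise at (360,268), (400,262) and (441,248), so they are not meant. The key is the beech-handled one in the wooden block, and I'll confirm it in an enlarged crop.

Run:
```python
import cv2,numpy as np
a=cv2.imread('pics/top0.png');b=cv2.imread('pics/side0.png')
A=cv2.resize(a[150:250,260:420],None,fx=5,fy=5,interpolation=cv2.INTER_CUBIC)[:,:800]
A1=cv2.resize(a[185:245,365:415],(400,480),interpolation=cv2.INTER_CUBIC)
B1=cv2.resize(b[265:325,302:352],(400,480),interpolation=cv2.INTER_CUBIC)
cv2.imwrite('pics/c1.png',np.hstack([A1,B1]))
A2=cv2.resize(a[150:245,260:360],(500,475),interpolation=cv2.INTER_CUBIC)
B2=cv2.resize(b[145:265,260:320],(300,600),interpolation=cv2.INTER_CUBIC)
B2=np.zeros((600,300,3),np.uint8)
cv2.imwrite('pics/c2.png',A2)
```

```text
(no output)
```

View pics/c1.png

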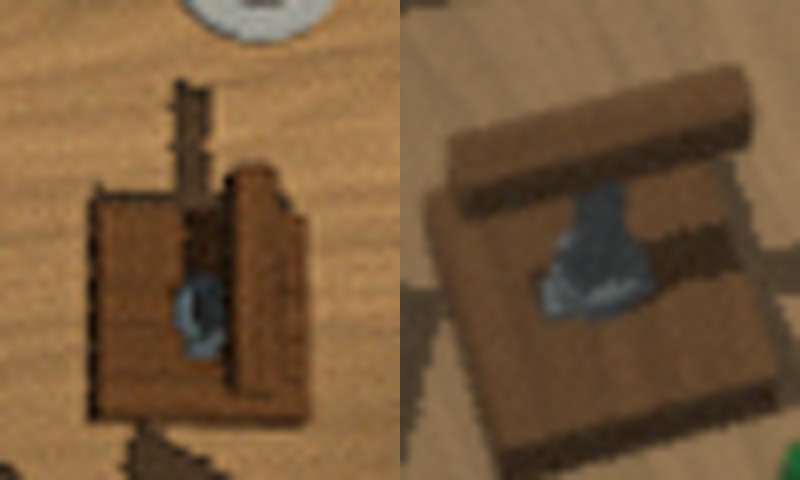

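View pics/c2.png

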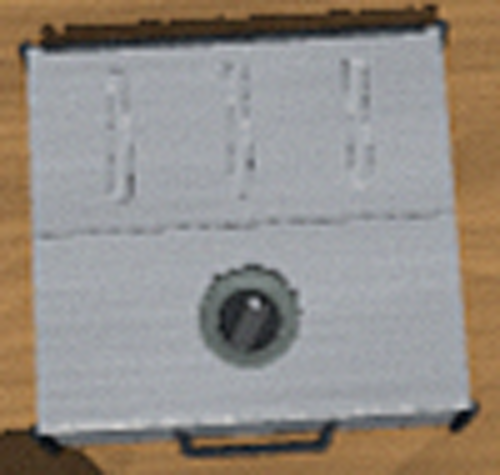

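The crops confirm the target: the beech T-handle with a steel shaft sits in the brown block, its handle mid at top (397,220) and side (327,281). The collar is at top (309.8,213.2), and the slot shows as a dark bar tilted clockwise.

Run:
```python
from h import *
import pickle
a,b=pickle.load(open('im0.pkl','rb'))
T=lambda x,y:(365+x/8-.4,185+y/8-.4); S=lambda x,y:(302+(x-400)/8-.4,265+y/8-.4); C=lambda x,y:(260+x/5-.4,150+y/5-.4)
print('handle T',onz(a,*T(255,278),.134),'S',onz(b,*S(600,126),.134),'tri',tri(a,T(255,278),b,S(600,126)))
e0=onz(a,*T(253,390),.134);e1=onz(a,*T(256,165),.134);print(e0,e1,'yaw',np.arctan2(*(e1-e0)[[1,0]]))
e0=onz(b,*S(458,162),.134);e1=onz(b,*S(743,90),.134);print(e0,e1,'yawS',np.arctan2(*(e1-e0)[[1,0]]))
h=[onz(a,*T(*p),.03) for p in((93,198),(305,210),(305,425),(90,420))];print('holder',np.mean(h,0),h)
print('collar',onz(a,*C(249,316),.102),'S',onz(b,304,199,.102))
k=[onz(a,*C(*p),.09) for p in((38,237),(453,213),(37,430),(468,405),(28,48),(440,30))]
for i in(0,2,4):
  d=k[i]-k[i+1];print(k[i],k[i+1],'box yaw',np.arctan2(-d[0],d[1]),np.linalg.norm(d))
# slot
g=cv2.cvtColor(a['img'],cv2.COLOR_RGB2GRAY);print(g[203:224,299:322])
```

```text
handle T [ 0.4717 -0.3004  0.134 ] S [ 0.4738 -0.3029  0.134 ] tri (array([ 0.4733, -0.3013,  0.1308]), np.float64(0.0023))
[ 0.428  -0.2943  0.134 ] [ 0.5165 -0.3063  0.134 ] yaw -0.13477128447773126
[ 0.4317 -0.2979  0.134 ] [ 0.5167 -0.308   0.134 ] yawS -0.11826899520647903
holder [ 0.473275 -0.299325  0.03    ] [array([ 0.526 , -0.2599,  0.03  ]), array([ 0.514 , -0.3504,  0.03  ]), array([ 0.4221, -0.3388,  0.03  ]), array([ 0.431 , -0.2482,  0.03  ])]
collar [ 0.5183 -0.0296  0.102 ] S [ 0.5204 -0.0342  0.102 ]
[0.5835 0.1056 0.09  ] [ 0.5794 -0.1691  0.09  ] box yaw -0.014924264990084962 0.27473059531111566
[0.4561 0.1121 0.09  ] [ 0.4516 -0.1667  0.09  ] box yaw -0.016139201156722415 0.278836313990843
[0.7146 0.1063 0.09  ] [ 0.7068 -0.1724  0.09  ] box yaw -0.02797977910605749 0.2788091282580253
[[172 164 167 169 172 176 164 145 156 123  71  68  63 107 149 150 161 173
  172 169 166 168 170]
 [166 170 168 158 146 155 121  76  81  98 106 110  97  91  77  70 101 156
  171 164 166 169 166]
 [164 168 168 133  64  86  93 115 119 119 123 126 120 120 121 104  75 105
  155 173 167 1
[... 1054 characters left out ...]
106  95 132 169 172]
 [158 133 101  97 101  73  29  59  82  77  82  69  49  45  40  46  78 101
  104 109 137 162 161]
 [171 153 107 103 100  84  69  65  76  73  72  66  35  37  44  79 101 102
  109 135 167 166 162]
 [166 161 131 113 102  98  92  79  74  83  64  41  32  48  83 107 104 104
  118 159 169 163 169]
 [163 166 166 143 111 103 100  96  90  87  70  71  84 100  97  99 106 116
  147 171 168 163 166]
 [167 170 176 166 146 114  99  99 102 100  96 100  97  98 102 113 132 153
  168 166 161 167 165]
 [167 169 169 165 170 154 130 122 107  98  98 100 104 112 124 138 162 168
  164 164 161 163 162]
 [161 164 165 161 169 166 166 156 139 129 132 133 128 140 162 168 167 158
  163 163 161 161 164]]
```

step_arm(
  increments=[
    {"grip": 1,"delta_pos": [0.012,-0.038,0],"twist": 1.5},
    {"grip": 1,"delta_pos": [0.012,-0.038,0],"twist": 1.5},
    {"grip": 1,"delta_pos": [0.012,-0.038,0],"twist": 1.5},
    {"grip": 1,"delta_pos": [0.012,-0.038,0],"twist": 1.5},
    {"grip": 1,"delta_pos": [0.012,-0.038,0],"twist": 1.5},
    {"grip": 1,"delta_pos": [0.012,-0.038,0],"twist": 1.5},
    {"grip": 1,"delta_pos": [0.012,-0.038,0],"twist": 1.5},
    {"grip": 1,"delta_pos": [0.012,-0.038,0],"twist": 1.5},
    {"grip": 1,"delta_pos": [0.012,-0.038,0],"twist": 1.5},
    {"grip": 1,"delta_pos": [0.012,-0.038,0],"twist": 1.0},
  ],
)

```text
clock: 0.93
position: [0.3329, 0.1523, 0.2312]
ee_rot: [0.706, 0.044, 0.706, -0.044]
contact_force: [1.7, 0.8, -0.0]
width: 0.0853
```

step_arm(
  increments=[
    {"grip": 1,"delta_pos": [0.012,-0.038,0],"twist": 0},
    {"grip": 1,"delta_pos": [0.012,-0.038,0],"twist": 0},
    {"grip": 1,"delta_pos": [0.012,-0.038,0],"twist": 0},
    {"grip": 1,"delta_pos": [0.012,-0.038,0],"twist": 0},
    {"grip": 1,"delta_pos": [0.012,-0.038,0],"twist": 0},
    {"grip": 1,"delta_pos": [0.012,-0.038,0],"twist": 0},
    {"grip": 1,"delta_pos": [0.012,-0.038,0],"twist": 0},
    {"grip": 1,"delta_pos": [0.012,-0.038,0],"twist": 0},
    {"grip": 1,"delta_pos": [0.012,-0.038,0],"twist": 0},
    {"grip": 1,"delta_pos": [0.012,-0.038,0],"twist": 0},
  ],
)

```text
clock: 1.77
position: [0.453, -0.2279, 0.231]
ee_rot: [0.705, 0.045, 0.706, -0.045]
contact_force: [0.5, 0.2, 0.2]
width: 0.0851
```

step_arm(
  increments=[
    {"grip": 1,"delta_pos": [0.01,-0.037,0],"twist": 0},
    {"grip": 1,"delta_pos": [0.0097,-0.0367,0],"twist": 0},
    {"grip": 1,"delta_pos": [0,0,-0.03],"twist": 0},
    {"grip": 1,"delta_pos": [0,0,-0.03],"twist": 0},
    {"grip": 1,"delta_pos": [0,0,-0.03],"twist": 0},
    {"grip": 1,"delta_pos": [0,0,-0.025],"twist": 0},
    {"grip": 1,"delta_pos": [0,0,-0.014],"twist": 0},
    {"grip": 1,"delta_pos": [0,0,0],"twist": 0},
  ],
)

```text
clock: 2.43
position: [0.4703, -0.2977, 0.0983]
ee_rot: [0.703, 0.047, 0.708, -0.043]
contact_force: [-0.2, -0.2, -0.4]
width: 0.0854
```

Run:
```python
from h import *
import pickle
a=cam('top');b=cam('side')
pickle.dump((a,b),open('im1.pkl','wb'))
A=cv2.resize(a['img'][180:260,360:430,::-1],(400,457),interpolation=cv2.INTER_CUBIC)
B=cv2.resize(b['img'][240:320,292:362,::-1],(400,457),interpolation=cv2.INTER_CUBIC)
cv2.imwrite('pics/g1.png',np.hstack([A,B]));s=manip.get_state();print(s['position'],s['contact_force'])
```

```text
[ 0.47276731 -0.29953986  0.10200088] [ 0.38388872 -0.98925989  0.94132964]
```

View pics/g1.png

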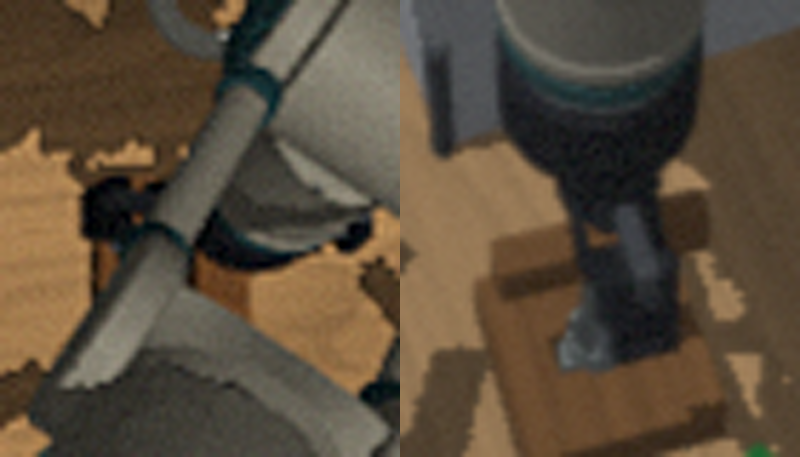

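The side crop shows the fingers straddling the handle near its middle (side px about 329,283), so I'm closing on it and then lifting.

step_arm(
  increments=[
    {"grip": 0,"delta_pos": [0,0,0],"twist": 0},
    {"grip": 0,"delta_pos": [0,0,0],"twist": 0},
    {"grip": 0,"delta_pos": [0,0,0],"twist": 0},
    {"grip": 0,"delta_pos": [0,0,0],"twist": 0},
    {"grip": 0,"delta_pos": [0,0,0],"twist": 0},
    {"grip": 0,"delta_pos": [0,0,0],"twist": 0},
    {"grip": 0,"delta_pos": [0,0,0],"twist": 0},
    {"grip": 0,"delta_pos": [0,0,0],"twist": 0},
  ],
  force=80,
)

```text
clock: 3.2
position: [0.4732, -0.3003, 0.103]
ee_rot: [0.706, 0.044, 0.705, -0.045]
contact_force: [-1.3, -1.8, 5.2]
width: 0.0165
```

step_arm(
  increments=[
    {"grip": 0,"delta_pos": [0,0,0.005],"twist": 0},
    {"grip": 0,"delta_pos": [0,0,0.01],"twist": 0},
    {"grip": 0,"delta_pos": [0,0,0.015],"twist": 0},
    {"grip": 0,"delta_pos": [0,0,0.02],"twist": 0},
    {"grip": 0,"delta_pos": [0,0,0.025],"twist": 0},
    {"grip": 0,"delta_pos": [0,0,0.025],"twist": 0},
    {"grip": 0,"delta_pos": [0,0,0.02],"twist": 0},
    {"grip": 0,"delta_pos": [0,0.01,0.005],"twist": 0},
    {"grip": 0,"delta_pos": [0,0.02,0],"twist": 0},
    {"grip": 0,"delta_pos": [0.002,0.03,0],"twist": -2},
  ],
)

```text
clock: 4.03
position: [0.4746, -0.2399, 0.2272]
ee_rot: [0.705, 0.058, 0.705, -0.058]
contact_force: [0.5, 1.1, -1.6]
width: 0.0167
```

step_arm(
  increments=[
    {"grip": 0,"delta_pos": [0.007,0.035,0],"twist": -3},
    {"grip": 0,"delta_pos": [0.008,0.035,0],"twist": -3},
    {"grip": 0,"delta_pos": [0.008,0.035,0],"twist": -3},
    {"grip": 0,"delta_pos": [0.008,0.035,0],"twist": -3},
    {"grip": 0,"delta_pos": [0.007,0.03,0],"twist": -1},
    {"grip": 0,"delta_pos": [0.004,0.02,0],"twist": 0},
    {"grip": 0,"delta_pos": [0.002,0.015,0],"twist": 0},
    {"grip": 0,"delta_pos": [0,0.005,0],"twist": 0},
    {"grip": 0,"delta_pos": [0,0,0],"twist": 0},
    {"grip": 0,"delta_pos": [0,0,0],"twist": 0},
  ],
)

```text
clock: 4.87
position: [0.5182, -0.0297, 0.2269]
ee_rot: [0.693, 0.136, 0.694, -0.136]
contact_force: [0.8, -0.2, -2.8]
width: 0.017
```

Run:
```python
from h import *
import pickle
a=cam('top');b=cam('side')
pickle.dump((a,b),open('im2.pkl','wb'))
A=cv2.resize(a['img'][170:250,275:345,::-1],(400,457),interpolation=cv2.INTER_CUBIC)
B=cv2.resize(b['img'][130:230,260:350,::-1],(400,444),interpolation=cv2.INTER_CUBIC)
B=cv2.copyMakeBorder(B,0,13,0,0,cv2.BORDER_CONSTANT)
cv2.imwrite('pics/g2.png',np.hstack([A,B]));s=manip.get_state();print(s['position'],s['ee_rot'],s['contact_force'],s['moment'],s['width'])
```

```text
[ 0.51853985 -0.03048126  0.22711157] [ 0.69357878  0.13663735  0.69391347 -0.13697736] [-0.97442379 -0.20418784 -0.88343161] [-0.01287665 -0.00957928 -0.00653434] 0.017304657588537088
```

View pics/g2.png

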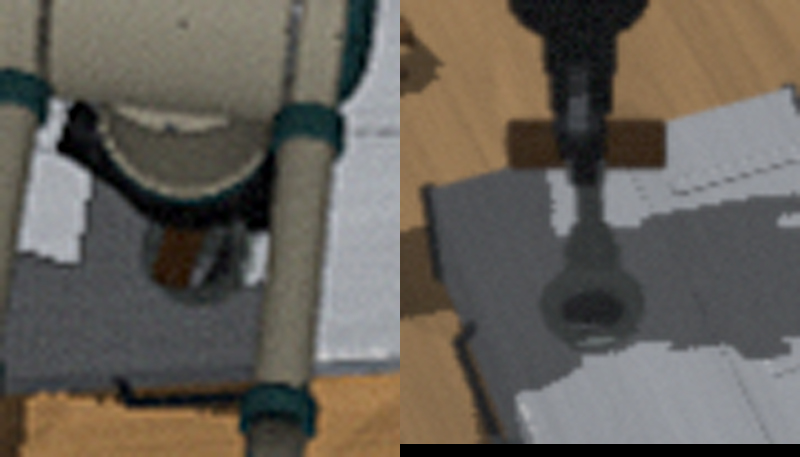

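The side crop shows the key hanging straight with its shaft at about (302.8,175), above the collar at (303.2,198.9). I'll compare this with the projections to get the residual offset.

Run:
```python
from h import *
import pickle
a,b=pickle.load(open('im2.pkl','rb'));a0,b0=pickle.load(open('im0.pkl','rb'))
p=[.5185,-.0305]
for z in(.227,.21,.19,.17): print(z,'side',proj(b,p+[z]))
g=cv2.cvtColor(b['img'],cv2.COLOR_RGB2GRAY)
for r in range(166,192,3): print(r,g[r,292:314])
print('collar at p: side',proj(b,p+[.102]),'top',proj(a,p+[.102]))
for n,d,(x,y) in(('top',a0,(310,213)),('side',b0,(304,199))):
  g0=cv2.cvtColor(d['img'],cv2.COLOR_RGB2GRAY)[y-18:y+19,x-20:x+21]
  for th in(140,85):
    m=(g0<th).astype(np.uint8); 
    cs=cv2.findContours(m,cv2.RETR_EXTERNAL,cv2.CHAIN_APPROX_NONE)[0]
    c=max(cs,key=len);e=cv2.fitEllipse(c);u=(e[0][0]+x-20,e[0][1]+y-18)
    print(n,th,np.round(u,1),np.round(e[1],1),onz(d,*u,.102))
```

```text
0.227 side [301.3 167.3]
0.21 side [301.5 171.8]
0.19 side [301.8 177. ]
0.17 side [302.1 182.1]
166 [39 40 45 40 44 52 47 28 23 25 18 23 35 55 46 42 40 44 41 40 38 42]
169 [ 89 132 143 144 142 102  65  33  28  21  16  21  44  67 116 141 147 145
 148 144 140 142]
172 [ 81  91 136 148 150 150 139  91  58  51  51  51  57  97 144 153 152 151
 150 153 150 131]
175 [ 81  84 106 142 146 151 147 112  69  54  50  51  60  87 138 153 150 152
 153 152 151 152]
178 [ 80  89 133 149 150 152 146 115  71  58  53  52  56  84 140 153 151 149
 153 151 150 148]
181 [ 80  84  99 139 150 144  97  62  57  52  54  53  56  56  60  83  96  98
  98 101 100  98]
184 [82 82 82 82 81 73 61 57 55 52 58 55 56 54 53 56 71 79 83 81 82 82]
187 [80 79 81 82 74 60 54 54 54 54 53 57 54 54 54 51 56 68 79 81 82 82]
190 [80 81 81 80 77 61 58 58 61 56 56 56 57 56 56 55 59 64 76 80 84 81]
collar at p: side [302.9 198.2] top [309.7 212.7]
top 140 [309.5 212.9] [19.9 20.1] [ 0.5181 -0.0299  0.102 ]
top 85 [309.4 213.8] [12.1 12.7] [ 0.5149 -0.0292  0.102 ]
side 140 [303.8 199.3] [21.2 26.1] [ 0.5195 -0.0351  0.102 ]
side 85 [303.7 199.1] [18.1 23.4] [ 0.5194 -0.0341  0.102 ]
```

step_arm(
  increments=[
    {"grip": 0,"delta_pos": [0,0,-0.015],"twist": 0},
    {"grip": 0,"delta_pos": [0,0,-0.015],"twist": 0},
    {"grip": 0,"delta_pos": [0,0,-0.008],"twist": 0},
    {"grip": 0,"delta_pos": [0,0,-0.003],"twist": 0},
    {"grip": 0,"delta_pos": [0,0,-0.003],"twist": 0},
    {"grip": 0,"delta_pos": [0,0,-0.002],"twist": 0},
    {"grip": 0,"delta_pos": [0,0,0],"twist": 0},
  ],
)

```text
clock: 5.55
position: [0.5189, -0.0299, 0.1814]
ee_rot: [0.694, 0.137, 0.694, -0.137]
contact_force: [-0.7, 0.2, -2.2]
width: 0.0169
```

step_arm(
  increments=[
    {"grip": 0,"delta_pos": [0,0,-0.002],"twist": 0},
    {"grip": 0,"delta_pos": [0,0,-0.002],"twist": 0},
    {"grip": 0,"delta_pos": [0,0,-0.001],"twist": 0},
    {"grip": 0,"delta_pos": [0,0,-0.0005],"twist": 0},
    {"grip": 0,"delta_pos": [0,0,0],"twist": 0},
  ],
)

```text
clock: 5.97
position: [0.519, -0.0296, 0.1758]
ee_rot: [0.694, 0.136, 0.694, -0.136]
contact_force: [-1.0, 1.1, -1.2]
width: 0.0168
```

step_arm(
  increments=[
    {"grip": 0,"delta_pos": [0,0,-0.001],"twist": 0},
    {"grip": 0,"delta_pos": [0,0,-0.0005],"twist": 0},
    {"grip": 0,"delta_pos": [0,0,0],"twist": 0},
  ],
)

```text
clock: 6.22
position: [0.5192, -0.0296, 0.1751]
ee_rot: [0.694, 0.137, 0.693, -0.136]
contact_force: [-1.2, 0.3, 4.2]
width: 0.0169
```

Contact on the core with a light press. Now I'll turn clockwise and watch for the drop.

step_arm(
  increments=[
    {"grip": 0,"delta_pos": [0,0,-0.0005],"twist": -1},
    {"grip": 0,"delta_pos": [0,0,0],"twist": -1},
    {"grip": 0,"delta_pos": [0,0,0],"twist": -1},
    {"grip": 0,"delta_pos": [0,0,0],"twist": 0},
  ],
)

```text
clock: 6.55
position: [0.519, -0.0294, 0.1737]
ee_rot: [0.69, 0.155, 0.69, -0.155]
contact_force: [-0.2, 1.4, -0.4]
width: 0.0169
```

step_arm(
  increments=[
    {"grip": 0,"delta_pos": [0,0,0],"twist": -1},
    {"grip": 0,"delta_pos": [0,0,0],"twist": -1},
    {"grip": 0,"delta_pos": [0,0,0],"twist": -1},
    {"grip": 0,"delta_pos": [0,0,0],"twist": 0},
  ],
)

```text
clock: 6.88
position: [0.5188, -0.0298, 0.1735]
ee_rot: [0.686, 0.173, 0.686, -0.173]
contact_force: [0.2, -0.2, -2.3]
width: 0.0168
```

The force fell away and z dropped, so the blade looks to be entering. Now pressing down.

step_arm(
  increments=[
    {"grip": 0,"delta_pos": [0,0,-0.0015],"twist": 0},
    {"grip": 0,"delta_pos": [0,0,-0.0015],"twist": 0},
    {"grip": 0,"delta_pos": [0,0,0],"twist": 0},
  ],
)

```text
clock: 7.13
position: [0.5187, -0.0297, 0.1704]
ee_rot: [0.686, 0.173, 0.686, -0.173]
contact_force: [-0.2, -0.5, -0.4]
width: 0.0169
```

step_arm(
  increments=[
    {"grip": 0,"delta_pos": [0,0,-0.002],"twist": 0},
    {"grip": 0,"delta_pos": [0,0,-0.002],"twist": 0},
    {"grip": 0,"delta_pos": [0,0,-0.002],"twist": 0},
    {"grip": 0,"delta_pos": [0,0,-0.002],"twist": 0},
    {"grip": 0,"delta_pos": [0,0,-0.001],"twist": 0},
    {"grip": 0,"delta_pos": [0,0,-0.001],"twist": 0},
    {"grip": 0,"delta_pos": [0,0,0],"twist": 0},
  ],
)

```text
clock: 7.72
position: [0.5188, -0.0297, 0.1606]
ee_rot: [0.686, 0.173, 0.686, -0.173]
contact_force: [-0.2, 0.4, -0.7]
width: 0.0168
```

step_arm(
  increments=[
    {"grip": 0,"delta_pos": [0,0,-0.001],"twist": 0},
    {"grip": 0,"delta_pos": [0,0,-0.001],"twist": 0},
    {"grip": 0,"delta_pos": [0,0,-0.0005],"twist": 0},
    {"grip": 0,"delta_pos": [0,0,0],"twist": 0},
  ],
)

```text
clock: 8.05
position: [0.5191, -0.0297, 0.1599]
ee_rot: [0.686, 0.173, 0.685, -0.173]
contact_force: [-2.8, 0.8, 7.6]
width: 0.0171
```

step_arm(
  increments=[
    {"grip": 0,"delta_pos": [0,0,-0.001],"twist": 0},
    {"grip": 0,"delta_pos": [0,0,0],"twist": 0},
  ],
)

```text
clock: 8.22
position: [0.5192, -0.0298, 0.1598]
ee_rot: [0.686, 0.173, 0.685, -0.173]
contact_force: [-3.5, 0.4, 11.9]
width: 0.0167
```

Fully home. Now turning clockwise.

step_arm(
  increments=[
    {"grip": 0,"delta_pos": [0,0,0],"twist": -3},
    {"grip": 0,"delta_pos": [0,0,0],"twist": -3},
    {"grip": 0,"delta_pos": [0,0,0],"twist": -3},
    {"grip": 0,"delta_pos": [0,0,0],"twist": -3},
    {"grip": 0,"delta_pos": [0,0,0],"twist": -3},
    {"grip": 0,"delta_pos": [0,0,0],"twist": -3},
    {"grip": 0,"delta_pos": [0,0,0],"twist": -3},
    {"grip": 0,"delta_pos": [0,0,0],"twist": -3},
  ],
)

```text
clock: 8.88
position: [0.5194, -0.0295, 0.1598]
ee_rot: [0.635, 0.312, 0.634, -0.312]
contact_force: [-3.2, 0.9, 12.4]
width: 0.0174
```

step_arm(
  increments=[
    {"grip": 0,"delta_pos": [0,0,0],"twist": -3},
    {"grip": 0,"delta_pos": [0,0,0],"twist": -3},
    {"grip": 0,"delta_pos": [0,0,0],"twist": -3},
    {"grip": 0,"delta_pos": [0,0,0],"twist": -3},
    {"grip": 0,"delta_pos": [0,0,0],"twist": -3},
    {"grip": 0,"delta_pos": [0,0,0],"twist": -3},
    {"grip": 0,"delta_pos": [0,0,0],"twist": -3},
    {"grip": 0,"delta_pos": [0,0,0],"twist": -3},
  ],
)

```text
clock: 9.55
position: [0.5192, -0.0299, 0.1598]
ee_rot: [0.557, 0.437, 0.555, -0.437]
contact_force: [-3.5, -0.2, 13.0]
width: 0.017
```

Run:
```python
from h import *
b=cam('side');a=cam('top')
A=cv2.resize(a['img'][140:250,250:365,::-1],(400,383),interpolation=cv2.INTER_CUBIC)
B=cv2.resize(b['img'][120:265,255:395,::-1],(400,414),interpolation=cv2.INTER_CUBIC)
A=cv2.copyMakeBorder(A,0,31,0,0,cv2.BORDER_CONSTANT)
cv2.imwrite('pics/g3.png',np.hstack([A,B]));s=manip.get_state();q=s['ee_rot'];print(s['position'],2*np.arctan2(q[1],q[0]),s['contact_force'],s['moment'],s['width'])
```

```text
[ 0.51915341 -0.02994336  0.15981783] 1.3304471302496856 [-3.79609234  0.69877496 12.23077817] [6.90659454e-02 7.42149263e-01 1.29459572e-04] 0.01713035733997992
```

View pics/g3.png

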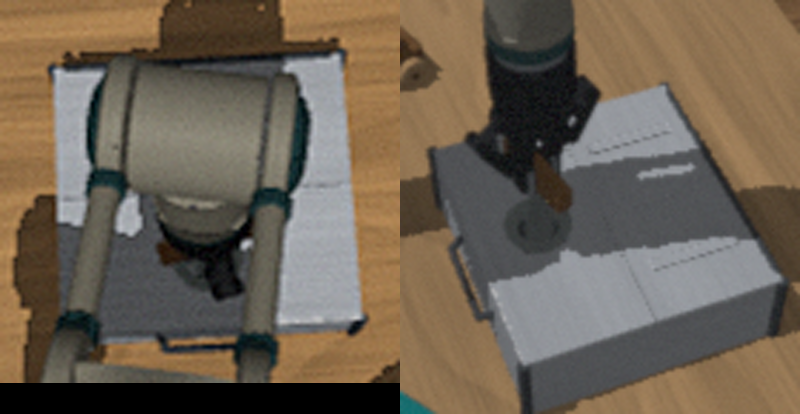

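The flap is still closed in both views, and the tool is at -1.33 rad. The blade has play in the slot, so I'll turn further.

step_arm(
  increments=[
    {"grip": 0,"delta_pos": [0,0,0],"twist": -2},
    {"grip": 0,"delta_pos": [0,0,0],"twist": -2},
    {"grip": 0,"delta_pos": [0,0,0],"twist": -2},
    {"grip": 0,"delta_pos": [0,0,0],"twist": -2},
  ],
)

```text
clock: 9.98
position: [0.519, -0.03, 0.1598]
ee_rot: [0.525, 0.475, 0.523, -0.475]
contact_force: [-4.1, -1.0, 11.6]
width: 0.0169
```

Run:
```python
from h import *
b=cam('side')
B=cv2.resize(b['img'][120:265,255:395,::-1],(560,580),interpolation=cv2.INTER_CUBIC)
cv2.imwrite('pics/g4.png',B);s=manip.get_state();q=s['ee_rot'];print(s['position'],2*np.arctan2(q[1],q[0]),s['contact_force'],s['moment'],s['width'])
a0=cv2.cvtColor(__import__('pickle').load(open('im0.pkl','rb'))[1]['img'],cv2.COLOR_RGB2GRAY)
g=cv2.cvtColor(b['img'],cv2.COLOR_RGB2GRAY)
print(np.abs(g[145:265,350:395].astype(int)-a0[145:265,350:395]).mean())
```

```text
[ 0.51901185 -0.03004383  0.15978954] 1.4716556706008752 [-4.52045663  0.51174021 12.53248221] [-0.02897667  0.87645531  0.08113609] 0.016836799781167484
16.598703703703702
```

View pics/g4.png

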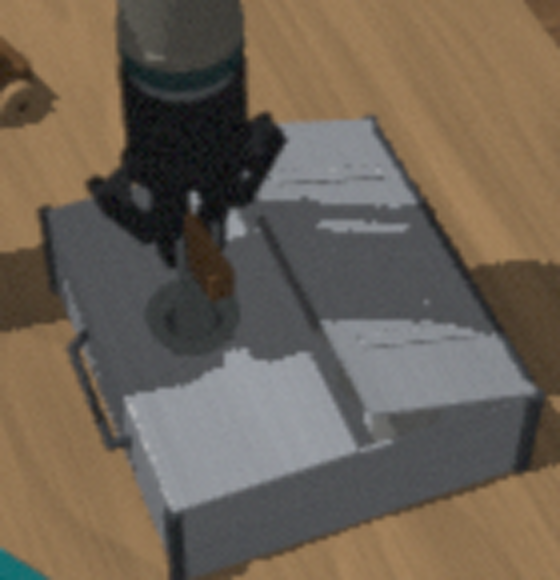

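The flap has sprung ajar: its front edge is raised, with the gap visible at crop (375,430). I'll relax the press, open partway and lift straight off.

step_arm(
  increments=[
    {"grip": 0,"delta_pos": [0,0,0.001],"twist": 0},
    {"grip": 0,"delta_pos": [0,0,0],"twist": 0},
    {"grip": 0.5,"delta_pos": [0,0,0],"twist": 0},
    {"grip": 0.5,"delta_pos": [0,0,0],"twist": 0},
    {"grip": 0.5,"delta_pos": [0,0,0],"twist": 0},
    {"grip": 0.5,"delta_pos": [0,0,0],"twist": 0},
    {"grip": 0.5,"delta_pos": [0,0,0],"twist": 0},
  ],
)

```text
clock: 10.62
position: [0.5189, -0.0296, 0.1581]
ee_rot: [0.524, 0.474, 0.524, -0.474]
contact_force: [0.1, 0.1, -0.7]
width: 0.0431
```

step_arm(
  increments=[
    {"grip": 0.5,"delta_pos": [0,0,0.01],"twist": 0},
    {"grip": 0.5,"delta_pos": [0,0,0.02],"twist": 0},
    {"grip": 0.5,"delta_pos": [0,0,0.03],"twist": 0},
    {"grip": 0.5,"delta_pos": [0,0,0.03],"twist": 0},
    {"grip": 0.5,"delta_pos": [-0.02,0,0.02],"twist": 0},
    {"grip": 0.5,"delta_pos": [-0.03,0.02,0.01],"twist": 0},
    {"grip": 0.5,"delta_pos": [-0.03,0.02,0],"twist": 0},
    {"grip": 0.5,"delta_pos": [-0.03,0.02,0],"twist": 0},
    {"grip": 0.5,"delta_pos": [-0.03,0.02,0],"twist": 0},
    {"grip": 0.5,"delta_pos": [0,0,0],"twist": 0},
  ],
)

```text
clock: 11.45
position: [0.3729, 0.0531, 0.2791]
ee_rot: [0.524, 0.474, 0.526, -0.474]
contact_force: [-0.9, -0.3, -0.5]
width: 0.0426
```

Run:
```python
from h import *
b=cam('side');a=cam('top')
import pickle;pickle.dump((a,b),open('im5.pkl','wb'))
A=cv2.resize(a['img'][140:250,250:365,::-1],(400,383),interpolation=cv2.INTER_CUBIC)
B=cv2.resize(b['img'][120:265,255:395,::-1],(400,414),interpolation=cv2.INTER_CUBIC)
A=cv2.copyMakeBorder(A,0,31,0,0,cv2.BORDER_CONSTANT)
cv2.imwrite('pics/g5.png',np.hstack([A,B]));s=manip.get_state();print(s['clock'],s['position'],s['contact_force'],s['width'])
print('side handle top home',proj(b,[.519,-.03,.191]),'top',proj(a,[.519,-.03,.191]))
```

```text
11.55 [0.37837391 0.05079955 0.27940557] [ 1.03589015 -0.1207423  -0.07541163] 0.04272194317327894
side handle top home [301.9 176.6] top [309.1 207.4]
```

View pics/g5.png

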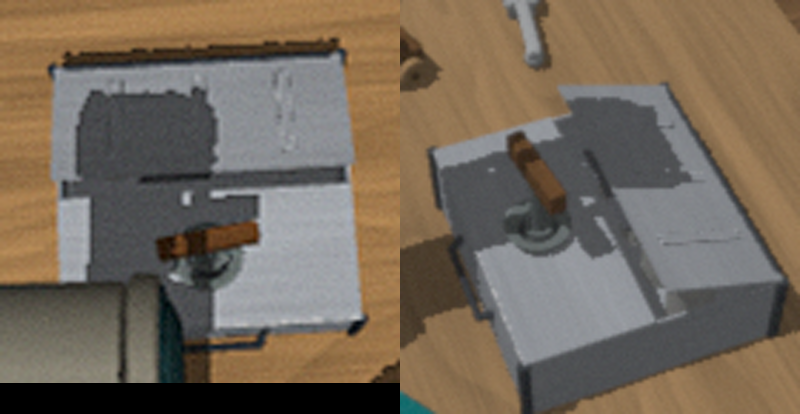

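The key stands in the lock, with its handle mid at side px (303,177.8) against 301.9,176.6 predicted for fully home plus a side-camera bias of about 1 px. The flap is ajar in both views. Next I'll check the bystanders and hand in.

Run:
```python
from h import *
import pickle
i0=pickle.load(open('im0.pkl','rb'));i5=pickle.load(open('im5.pkl','rb'))
f=lambda d,r:cv2.cvtColor(d['img'],cv2.COLOR_RGB2GRAY)[r[0]:r[1],r[2]:r[3]].astype(np.float32)
for n,k,r in(('teether',0,(163,196,380,413)),('brush',0,(178,200,170,228)),('teetherS',1,(278,315,370,412)),('brushS',1,(100,148,284,310)),('carS',1,(124,162,222,268)),('greenS',1,(316,360,345,385))):
  p,q=f(i0[k],r),f(i5[k],r);print(n,np.abs(p-q).mean().round(1),cv2.phaseCorrelate(p,q)[0])
print(manip.sign_off())
```

```text
teether 3.2 (0.0733454360340069, -0.015548109371529506)
brush 3.1 (-0.031297960370352484, 0.04174637808807269)
teetherS 5.3 (0.5265490395995833, 0.02842798447462158)
brushS 5.3 (0.4659089810963781, 0.040758282810198665)
carS 26.2 (1.0011937498589063, -1.6021967994563582)
greenS 4.5 (-0.004640328236064306, 0.5539010724476157)
the job is handed in; nothing more can be done
None
```

The medicine box is unlocked and handed in at about 11.6 s on the robot's clock. The sign-off itself reports no verdict.

- **What I did:** I took the key from its holder and lowered it into the lock. Turning it about 6° clockwise dropped the blade into the slot. I pressed it home, with a firm stop at about 12 N, and turned it clockwise until the flap sprang ajar. Then I let go and lifted clear.
- **Key and flap:** The last pictures show the key standing in the lock. Its handle is about 1 px from where "fully home" projects, which is the side camera's usual offset. The flap is ajar in both views, and the fingers stayed clear of it.
- **Angle:** At -1.33 rad on the tool the flap was still shut. It opened by -1.47 rad, because the blade has some play in the slot. I did not measure the final core angle or flap angle.
- **Bystanders:** The brush and the teether did not move in the top view (under 0.1 px). The side view suggested shifts of about 0.5 px.
- **Check that disagreed:** The car's image comparison was large (mean difference 26, apparent shift 1–2 px in the side view). The arm's shadow lay on the car in the first picture, and that is probably the cause. The open fingers started at z = 0.23 m and never went lower on the car's side, so nothing should have touched it, but I did not confirm this separately.

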